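Flip the finished board's job marker

ROBOT

A 6-joint arm with a two-finger parallel gripper is mounted at the origin on the work surface. World frame = base frame: x ahead of the robot, y to its left, z up, the work surface at z = 0. Lengths are in mm, angles in rad, forces in N, time in s.
With the tool pointing down it reaches from about 400 to 925 mm from the base axis. Payload 12.5 kg.
Tool frame: the origin (TCP) lies at the very end of the fingers, on their centre line; the grasp point (between the pads) lies grip_depth behind it (grip_depth is the distance from the TCP to the grasp point, in mm); z points along the fingers, y is the line along which they close (so a half turn about z gives the same grasp; the last joint's range is limited). The gripper opens to 95 mm and grips with 3 to 60 N. Pads are 20 mm wide; open, the fingers measure 119 mm over their backs; the gripper's body (75 mm by 180 mm) begins 59 mm behind the grasp point.
Start: joints at [1.029, 0.491, 1.559, -0, 1.092, -0.106], TCP at [263.821, 566.608, 214.661] pointing down, gripper open.
Joint ranges: [-3.1, 3.1], [-0.84, 2.19], [0.05, 2.79], [-1.13, 4.28], [0.06, 2.93], [-2.69, 2.69]. Speed limits (rad/s): [2.22, 2.22, 2.79, 3.14, 3.14, 3.14].

INTERFACE

Orientations are given as [roll, pitch, yaw] about the fixed x, y, z axes, in that order (R = Rz(yaw) Ry(pitch) Rx(roll)).
In Python, from cell import state, read_camera, job_done, grip_depth gives the robot as it stands.
- The arm moves only by the tool drive_tool, never from a script. Its argument "targets" is a list of rows, each an object with "jaw": the opening, from 0 (shut) to 1 (fully open); "travel": the shift along the tool's x, y, z in m, a list of three; "twist": the turn about the tool's z in rad. In form: [{"jaw": jaw, "travel": [tx, ty, tz], "twist": twist}, ...]. A call has 1 to 8 rows; each row is the pose to reach, as a shift and turn from the pose commanded when the call began, along the tool's axes at that moment; what a row does not reach only later rows make up. A row lasts 1/12 s, in which the tool goes at most 41.7 mm and 7.16 degrees, less where a joint would pass 70% of its speed; a pose out of reach is approached as far as the arm can. A call with a gripper value outside its range is refused whole. The fingers move at their own pace and stop on an object; the grip force is fixed at half the most. Time passes only in rows, so rows that repeat a pose let the fingers close. It gives the time, the measured TCP pose, the force, the opening and the grip force at its end, in the units of the state.
- state(): the state, without advancing time (a new reading comes with each control period).
- read_camera(name): name is "side" or "top" or "wrist"; returns a dict with "frame" (384x512x3 uint8, red, green, blue), "fx", "fy", "cx", "cy" (pixels), "R" (3x3) and "t" (3): a world point X has camera coordinates R X + t. Camera axes: x right, y down, z forward; pixel columns grow to the right and rows downward; lengths in mm; the calibration is good to about 2 mm. A picture is of the moment at which its call begins. There is no depth.
- job_done(): hands the job in; it is judged then, once.
The state is a dict: "t": time; "joints": joint angles; "qvel": joint speeds; "tau": joint torques, N m; "eef_pos": TCP position; "tcp_rot": TCP orientation; "ft_force": force on the tool from outside, world axes, zero at the start; "moment": the same for the moment, N m; "opening": opening from 0.0 (shut) to 1.0 (fully open); "grip_force": force on a finger pad.
Only numpy, scipy, OpenCV 4.12 (cv2) and the standard library are available. Lean on these libraries where they do the work, as an engineer would, in place of code of your own. Each camera call takes 0.05 s, during which the arm holds its last target. There are 200 camera calls.

TASK

The circuit board in one of the three job trays is mended, so flip that tray's hinged marker: with the fingertips press and push its paddle up and right over its pivot until it lies flat on the opposite side, showing its other face. Only touch and push the marker: do not lift anything, do not shift the trays or what is in them, and leave the other two markers and the things on the table as they are.

Things in the scene. Friction and masses are not known exactly. Their poses are not given: they have to be found in the camera images.
- tray_board: Job tray holding the finished circuit board: one loose 1.5 kg dark steel piece, all three alike. Origin on the table under the middle of its marker's hinge; z up, +x roughly away from the robot. Base plate 8 mm thick, y -65 to +65, x -35 to +190 mm; shallow tray walls 24 mm high round x 55 to 190. Rest pins, 6 mm thick, 52 mm high, at x 0, y +-54; hinge ears 14 mm wide in y, 62 mm high, at x +-29.
- pivot_board (a point): Middle of this tray's marker hinge, 55 mm above the table; axes as the tray's, hinge line along x. Marker: aluminium plate 4 mm thick centred on the hinge line; paddle 44 mm wide reaching 65 mm from it, and opposite a tail 18 mm wide reaching 36 mm, which swings down through open space between the ears and the pin as the paddle rises.
- flag_board (a joint): Marker angle, 0 to pi rad. 0: paddle lies level towards the tray's +y (tail to -y); pi/2: paddle straight up; pi: paddle level towards -y, other face (with a brass disc) up. A friction hinge (0.03 N m) holds it at any angle: 1 to 4 N down on the tail tips the paddle up and it stays there. Starts between 0 and 0.2.
- tray_motor: Job tray holding the small gear motor: one loose 1.5 kg dark steel piece, all three alike. Origin on the table under the middle of its marker's hinge; z up, +x roughly away from the robot. Base plate 8 mm thick, y -65 to +65, x -35 to +190 mm; shallow tray walls 24 mm high round x 55 to 190. Rest pins, 6 mm thick, 52 mm high, at x 0, y +-54; hinge ears 14 mm wide in y, 62 mm high, at x +-29.
- pivot_motor (a point): Middle of this tray's marker hinge, 55 mm above the table; axes as the tray's, hinge line along x. Marker: aluminium plate 4 mm thick centred on the hinge line; paddle 44 mm wide reaching 65 mm from it, and opposite a tail 18 mm wide reaching 36 mm, which swings down through open space between the ears and the pin as the paddle rises.
- flag_motor (a joint): Marker angle, 0 to pi rad. 0: paddle lies level towards the tray's +y (tail to -y); pi/2: paddle straight up; pi: paddle level towards -y, other face (with a brass disc) up. A friction hinge (0.03 N m) holds it at any angle: 1 to 4 N down on the tail tips the paddle up and it stays there. Starts between 0 and 0.2.
- tray_battery: Job tray holding the two-cell battery holder: one loose 1.5 kg dark steel piece, all three alike. Origin on the table under the middle of its marker's hinge; z up, +x roughly away from the robot. Base plate 8 mm thick, y -65 to +65, x -35 to +190 mm; shallow tray walls 24 mm high round x 55 to 190. Rest pins, 6 mm thick, 52 mm high, at x 0, y +-54; hinge ears 14 mm wide in y, 62 mm high, at x +-29.
- pivot_battery (a point): Middle of this tray's marker hinge, 55 mm above the table; axes as the tray's, hinge line along x. Marker: aluminium plate 4 mm thick centred on the hinge line; paddle 44 mm wide reaching 65 mm from it, and opposite a tail 18 mm wide reaching 36 mm, which swings down through open space between the ears and the pin as the paddle rises.
- flag_battery (a joint): Marker angle, 0 to pi rad. 0: paddle lies level towards the tray's +y (tail to -y); pi/2: paddle straight up; pi: paddle level towards -y, other face (with a brass disc) up. A friction hinge (0.03 N m) holds it at any angle: 1 to 4 N down on the tail tips the paddle up and it stays there. Starts between 0 and 0.2.
- pcb: The finished circuit board, 70 x 90 x 17 mm, green, with a black chip and other parts; origin under its centre; lies loose in its tray.
- motor: Small grey and steel gear motor, 89 x 34 x 34 mm, loose in its tray; origin under its middle.
- battery: Black battery holder with two steel cells, 60 x 34 x 18 mm, loose in its tray; origin under its centre.
- spool: Solder spool, 48 mm across, 36 mm high, standing loose on the table; origin under its centre.
- driver: Screwdriver 150 mm long lying loose on the table nearer the robot.
- tin: Open steel tin, 68 mm across, 60 mm high, loose; origin under its centre.
- iron_stand: Soldering-iron stand with the cold iron in it, 160 mm high, about 200 mm long, fixed to the table off to the left; origin under its base.

How it is judged (in metres and radians):
On the way:
1. the board tray's paddle has been raised off its rest (value of joint flag_board above 0.7 rad).
At the end, for the whole second after the job is handed in: The marker of the tray with the circuit board lies flat on its other side (joint above 2.99 rad) and is still; the other two markers are still below 0.4 rad; every tray is within 30 mm of its start and level; tray contents, spool, screwdriver and tin are within 40 mm of their starts (value of joint flag_board above 2.99 rad and velocity of joint flag_board between -0.05 and 0.05 rad/s and value of joint each of flag_motor, flag_battery below 0.4 rad and distance of each of tray_board, tray_motor, tray_battery from where it was at the start of the episode below 0.03 m and angle between each of tray_board, tray_motor, tray_battery's own z axis and vertical below 0.1 rad and distance of each of pcb, motor, battery, spool, driver, tin from where it was at the start of the episode below 0.04 m); the robot touches nothing.
It fails at once if another tray's marker was raised (value of joint any of flag_motor, flag_battery above 0.5 rad).
It fails at once if a tray was lifted, tipped or shoved (height (world z) of any of tray_board, tray_motor, tray_battery above 0.015 m or angle between any of tray_board, tray_motor, tray_battery's own z axis and vertical above 0.2 rad or distance of any of tray_board, tray_motor, tray_battery from where it was at the start of the episode above 0.04 m).
It fails at once if a loose thing was lifted, carried or knocked away (distance of any of pcb, motor, battery, spool, driver, tin from where it was at the start of the episode above 0.05 m or height (world z) of any of pcb, motor, battery, spool, driver, tin above 0.03 m).
It also fails if it takes over 51 s, if anything falls off the work surface, if the arm or the gripper's body presses on something with over 40 N, if the wrist force passes 120 N, or if a joint passes its speed limit or range.

## Working session

There is one attempt and no reset: what is moved stays moved. The work goes in short steps, Python scripts to look and compute and a tool call to move; the robot and the scene stay as the last step left them, time stands still between calls to the robot, and variables do not carry over. Pictures are saved under pics/ and viewed, at most 10 in all, crops included, and the job is handed in when it is done.

Besides the shell and the picture viewer there is one more tool, called after "Request:" by a JSON object that holds its "method" and its "body". drive_tool: Moves the arm, as the interface text tells. Its arguments: {"type":"object","properties":{"targets":{"type":"array"}},"required":["targets"]}

```bash
mkdir -p pics
python3 - <<'E'
from cell import state, read_camera, grip_depth
import cv2,numpy as np
print(grip_depth,state())
for n in("top","side"):
    c=read_camera(n); cv2.imwrite(f"pics/{n}0.png",c["frame"][:,:,::-1]); print(n,c["fx"],c["fy"],c["cx"],c["cy"],c["R"],c["t"])
E
```

```text
18.8 {'t': 0.0, 'joints': array([ 1.02941320e+00,  4.91546573e-01,  1.55946411e+00, -2.76503325e-05,
        1.09169168e+00, -1.05606420e-01]), 'qvel': array([-0.00103774, -0.00094149, -0.00129097,  0.00088833,  0.00164634,
        0.00192122]), 'tau': array([-3.85728592e-03, -6.12636995e+01, -2.58179176e+01,  6.90784352e-02,
        4.82687261e-02, -9.91495517e-05]), 'eef_pos': array([263.68121401, 566.37864115, 214.06476663]), 'tcp_rot': array([-3.14048654e+00, -9.25884154e-05,  2.70582866e+00]), 'ft_force': array([0.14480187, 0.07641346, 0.01224434]), 'moment': array([ 0.04797155,  0.00967686, -0.02535894]), 'grip_force': 0.0, 'opening': 0.9985875692253167}
top 388.46905408758954 388.46905408758954 255.39069233445252 195.68763169962443 [[ 0.03020645 -0.99954255  0.00150063]
 [-0.99231597 -0.03016821 -0.11999542]
 [ 0.1199858   0.00213554 -0.99277331]] [  -9.94899596  560.04959213 1205.57956968]
side 405.4594190921354 405.4594190921354 256.2517780863474 199.53764047978066 [[ 0.83085916 -0.55638342  0.01051401]
 [-0.34836243 -0.53476492 -0.7698507 ]
 [ 0.43395469  0.63597482 -0.63813741]] [-449.24347054  220.23902369  987.88382498]
```

View pics/top0.png

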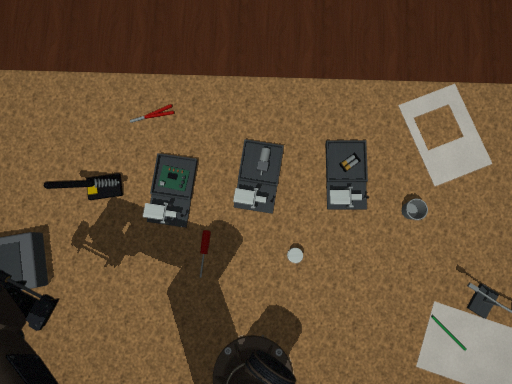

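View pics/side0.png

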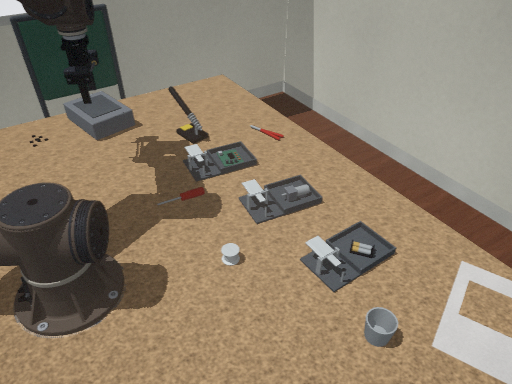

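The board's tray is the leftmost in the top view, at about pixel (175,190). Its white marker is at about (160,211), with the paddle to the left (+y). The other trays are at about (262,175) and (347,175).

```bash
cat > h.py <<'E'
import numpy as np,cv2
from cell import state, read_camera
def ray(c,u,v,z):
    d=c["R"].T@np.array([(u-c["cx"])/c["fx"],(v-c["cy"])/c["fy"],1]); o=-c["R"].T@c["t"]
    return o+d*(z-o[2])/d[2]
def proj(c,X):
    p=c["R"]@np.asarray(X,float)+c["t"]; return np.array([c["fx"]*p[0]/p[2]+c["cx"],c["fy"]*p[1]/p[2]+c["cy"]])
E
python3 - <<'E'
from h import *
c=read_camera("top"); f=c["frame"]; hsv=cv2.cvtColor(f,cv2.COLOR_RGB2HSV)
x0,y0=130,140
roi=hsv[y0:240,x0:215]
m=((roi[...,2]>150)&(roi[...,1]<50)).astype(np.uint8)
n,l,s,ce=cv2.connectedComponentsWithStats(m)
for i in range(1,n):
    if s[i,4]>8:
        pts=np.argwhere(l==i)[:,::-1].astype(np.float32)+[x0,y0]
        r=cv2.minAreaRect(pts.astype(np.float32)); print(s[i],r,[ray(c,*p,57).round(0)[:2] for p in cv2.boxPoints(r)])
# tray: low-saturation, dark or so
m=((roi[...,1]<75)).astype(np.uint8)
m=cv2.morphologyEx(m,cv2.MORPH_OPEN,np.ones((3,3)))
n,l,s,ce=cv2.connectedComponentsWithStats(m)
i=1+np.argmax(s[1:,4]); r=cv2.minAreaRect((np.argwhere(l==i)[:,::-1]+[x0,y0]).astype(np.float32)); print(s[i],r,[ray(c,*p,10).round(0)[:2] for p in cv2.boxPoints(r)])
big=cv2.resize(f[140:240,130:230],(600,600),interpolation=cv2.INTER_CUBIC); cv2.imwrite("pics/c1.png",big[:,:,::-1])
E
```

```text
[ 13  63  22  16 259] ((153.4537353515625, 210.8005828857422), (19.387290954589844, 13.457061767578125), 8.746162414550781) [array([483., 355.]), array([525., 351.]), array([517., 291.]), array([476., 295.])]
[35 71 11  6 52] ((170.0, 213.5), (5.0, 10.0), 90.0) [array([501., 287.]), array([502., 256.]), array([486., 255.]), array([485., 286.])]
[  12   14   55   73 2313] ((169.0248565673828, 189.34832763671875), (45.361724853515625, 70.27508544921875), 9.30993938446045) [array([472., 374.]), array([701., 351.]), array([681., 202.]), array([452., 228.])]
```

View pics/c1.png

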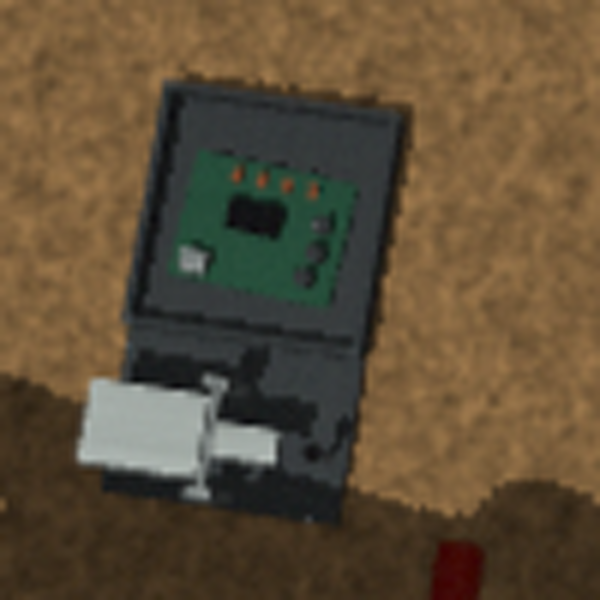

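The crop shows the paddle at crop (80–210, 380–470) and the tail ending at (278,445). The board's pivot is at about (497,290), and the tray is turned about -0.1 rad. Next I move above the tail at tray y of about -30, turned so the gripper's long side lies along the hinge.

Request:
{"method": "drive_tool", "body": {"targets": [{"jaw": 0,"travel": [-0.034,-0.018,0],"twist": 0.12},{"jaw": 0,"travel": [-0.068,-0.036,0],"twist": 0.24},{"jaw": 0,"travel": [-0.1,-0.054,0],"twist": 0.36},{"jaw": 0,"travel": [-0.135,-0.072,0],"twist": 0.48},{"jaw": 0,"travel": [-0.17,-0.09,0],"twist": 0.6},{"jaw": 0,"travel": [-0.2,-0.108,0],"twist": 0.72},{"jaw": 0,"travel": [-0.235,-0.126,0],"twist": 0.84},{"jaw": 0,"travel": [-0.27,-0.144,0],"twist": 0.95}]}}

```text
t: 0.82
eef_pos: [448.4, 320.5, 214.6]
tcp_rot: [-3.141, -0.0, 1.75]
ft_force: [0.6, 0.5, 0.4]
opening: 0.499
grip_force: 0.0
```

Request:
{"method": "drive_tool", "body": {"targets": [{"jaw": 0,"travel": [-0.035,0.017,0],"twist": 0.12},{"jaw": 0,"travel": [-0.0695,0.0345,0],"twist": 0.24},{"jaw": 0,"travel": [-0.0695,0.0345,0],"twist": 0.286},{"jaw": 0,"travel": [-0.0695,0.0345,0.03],"twist": 0.286},{"jaw": 0,"travel": [-0.0695,0.0345,0.06],"twist": 0.286},{"jaw": 0,"travel": [-0.0695,0.0345,0.06],"twist": 0.286},{"jaw": 0,"travel": [-0.0695,0.0345,0.06],"twist": 0.286}]}}

```text
t: 1.4
eef_pos: [494.1, 259.9, 154.1]
tcp_rot: [-3.139, 0.001, 1.47]
ft_force: [-0.5, -0.3, 0.8]
opening: 0.024
grip_force: 0.0
```

Run:
```python
from h import *
print(state()["eef_pos"],state()["opening"],state()["joints"])
c=read_camera("wrist"); np.save("w.npy",c,allow_pickle=True)
piv=np.array([497.5,290,55]);
im=c["frame"][:,:,::-1].copy()
for y in(65,0,-36):
    u=proj(c,piv+[0.1*y,.995*y,2]); print(y,u); cv2.circle(im,tuple(int(a) for a in u),3,(0,0,255),-1)
cv2.imwrite("pics/w1.png",im)
```

```text
[494.09122843 259.91410407 154.07906013] 0.02432097319593051 [3.65927469e-01 4.68607690e-01 1.79025751e+00 5.83552714e-05
 8.85527891e-01 4.66936271e-01]
65 [254.55134405  84.9403746 ]
0 [254.63839665 162.89915192]
-36 [254.68153704 201.53294524]
```

View pics/w1.png

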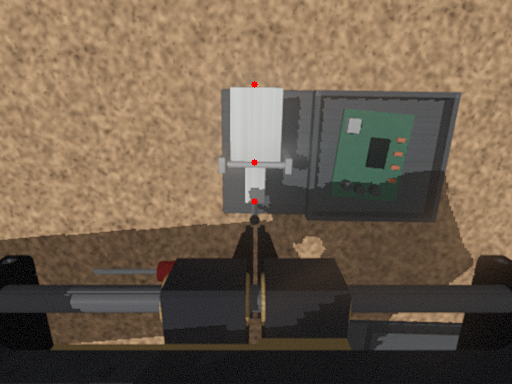

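The wrist view shows the marker with the paddle at (255,85–160) and the tail ending at (255,203). All three projected points land on it, so I press the tail down.

Request:
{"method": "drive_tool", "body": {"targets": [{"jaw": 0,"travel": [0,0,0.03],"twist": 0},{"jaw": 0,"travel": [0,0,0.06],"twist": 0},{"jaw": 0,"travel": [0,0,0.085],"twist": 0},{"jaw": 0,"travel": [0,0,0.092],"twist": 0},{"jaw": 0,"travel": [0,0,0.099],"twist": 0},{"jaw": 0,"travel": [0,0,0.106],"twist": 0},{"jaw": 0,"travel": [0,0,0.112],"twist": 0},{"jaw": 0,"travel": [0,0,0.112],"twist": 0}]}}

```text
t: 2.12
eef_pos: [494.9, 260.3, 42.9]
tcp_rot: [3.141, -0.0, 1.47]
ft_force: [0.1, 0.1, -0.3]
opening: 0.005
grip_force: 0.1
```

Request:
{"method": "drive_tool", "body": {"targets": [{"jaw": 0,"travel": [0,0,0.005],"twist": 0},{"jaw": 0,"travel": [0,0,0.01],"twist": 0},{"jaw": 0,"travel": [0,0,0.014],"twist": 0},{"jaw": 0,"travel": [0.003,0,0.014],"twist": 0},{"jaw": 0,"travel": [0.006,0,0.014],"twist": 0},{"jaw": 0,"travel": [0.006,0,0.014],"twist": 0}]}}

```text
t: 2.62
eef_pos: [495.1, 266.6, 28.6]
tcp_rot: [-3.141, 0.0, 1.47]
ft_force: [0.8, -1.8, -0.3]
opening: 0.008
grip_force: 0.2
```

Run:
```python
from h import *
print(state()["eef_pos"],state()["ft_force"])
c=read_camera("wrist"); cv2.imwrite("pics/w2.png",c["frame"][:,:,::-1])
```

```text
[495.07155882 266.55098425  28.55380801] [ 0.81828453 -1.77676643 -0.25171927]
```

View pics/w2.png

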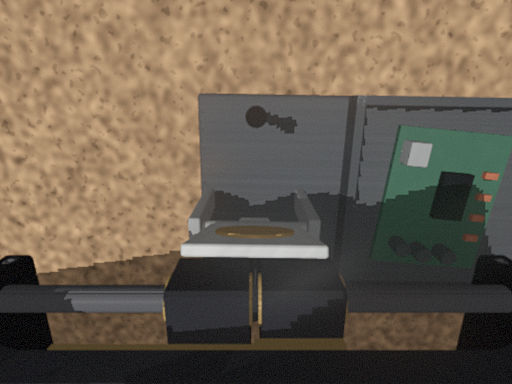

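The wrist view shows the paddle well raised: its edge is at row 250 and its disc face at (255,231). I retreat up and go round to the +y side.

Request:
{"method": "drive_tool", "body": {"targets": [{"jaw": 0,"travel": [-0.008,0,0],"twist": 0},{"jaw": 0,"travel": [-0.008,0,-0.035],"twist": 0},{"jaw": 0,"travel": [-0.01,0,-0.07],"twist": 0},{"jaw": 0,"travel": [-0.01,0,-0.105],"twist": 0},{"jaw": 0,"travel": [-0.01,0,-0.14],"twist": 0},{"jaw": 0,"travel": [0.02,0,-0.14],"twist": 0},{"jaw": 0,"travel": [0.06,0,-0.14],"twist": 0},{"jaw": 0,"travel": [0.1,0,-0.14],"twist": 0}]}}

```text
t: 3.33
eef_pos: [505.7, 366.0, 170.1]
tcp_rot: [3.14, -0.001, 1.468]
ft_force: [0.6, -0.0, -0.5]
opening: 0.003
grip_force: 0.0
```

Request:
{"method": "drive_tool", "body": {"targets": [{"jaw": 0,"travel": [0,0,0],"twist": 0},{"jaw": 0,"travel": [0,0,0.03],"twist": 0},{"jaw": 0,"travel": [0,0,0.06],"twist": 0},{"jaw": 0,"travel": [0,0,0.09],"twist": 0},{"jaw": 0,"travel": [0,0,0.09],"twist": 0}]}}

```text
t: 3.75
eef_pos: [502.9, 363.7, 73.8]
tcp_rot: [-3.135, 0.005, 1.47]
ft_force: [-1.4, 0.8, -0.8]
opening: 0.005
grip_force: 0.0
```

Request:
{"method": "drive_tool", "body": {"targets": [{"jaw": 0,"travel": [-0.02,0,0],"twist": 0},{"jaw": 0,"travel": [-0.035,0,0],"twist": 0},{"jaw": 0,"travel": [-0.045,0,0],"twist": 0},{"jaw": 0,"travel": [-0.055,0,0],"twist": 0},{"jaw": 0,"travel": [-0.065,0,0],"twist": 0},{"jaw": 0,"travel": [-0.075,0,0],"twist": 0},{"jaw": 0,"travel": [-0.085,0,0],"twist": 0},{"jaw": 0,"travel": [-0.095,0,0],"twist": 0}]}}

```text
t: 4.42
eef_pos: [495.6, 270.2, 78.9]
tcp_rot: [3.141, -0.0, 1.47]
ft_force: [-0.3, 0.5, 0.5]
opening: 0.001
grip_force: 0.3
```

Run:
```python
from h import *
print(state()["eef_pos"],state()["ft_force"])
c=read_camera("side"); cv2.imwrite("pics/s2.png",cv2.resize(c["frame"][110:200,150:290],(784,504))[:,:,::-1])
```

```text
[495.58872742 270.2077599   78.8686754 ] [-0.30129175  0.54717943  0.47372079]
```

View pics/s2.png

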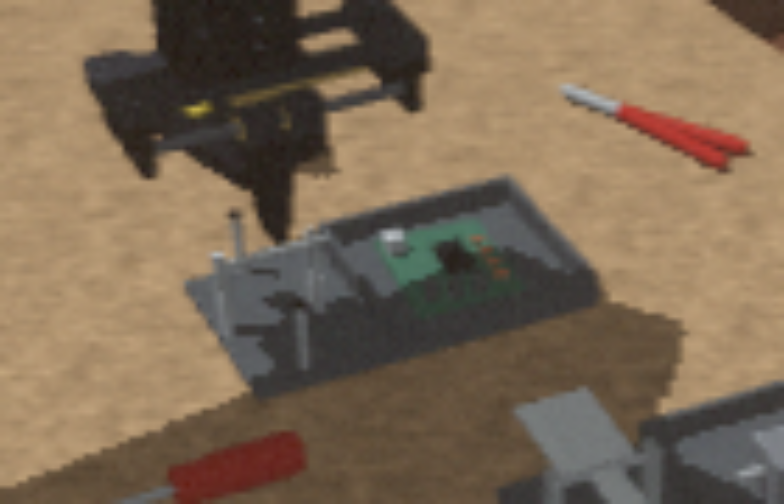

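The side crop shows the marker edge-on between the ears at about 135°, with the fingertip at (280,238) and the tray in place. I push further and press it flat.

Request:
{"method": "drive_tool", "body": {"targets": [{"jaw": 0,"travel": [-0.01,0,0],"twist": 0},{"jaw": 0,"travel": [-0.018,0,0],"twist": 0},{"jaw": 0,"travel": [-0.025,0,0],"twist": 0},{"jaw": 0,"travel": [-0.025,0,0.006],"twist": 0},{"jaw": 0,"travel": [-0.025,0,0.011],"twist": 0},{"jaw": 0,"travel": [-0.025,0,0.016],"twist": 0},{"jaw": 0,"travel": [-0.025,0,0.019],"twist": 0},{"jaw": 0,"travel": [-0.025,0,0.019],"twist": 0}]}}

```text
t: 5.13
eef_pos: [492.7, 246.3, 58.6]
tcp_rot: [-3.14, 0.001, 1.47]
ft_force: [-0.6, -0.4, 0.1]
opening: 0.005
grip_force: 0.0
```

Request:
{"method": "drive_tool", "body": {"targets": [{"jaw": 0,"travel": [0,0,0.001],"twist": 0},{"jaw": 0,"travel": [0,0,0.002],"twist": 0},{"jaw": 0,"travel": [0,0,0.003],"twist": 0},{"jaw": 0,"travel": [0,0,0.003],"twist": 0}]}}

```text
t: 5.47
eef_pos: [493.1, 246.4, 57.2]
tcp_rot: [3.141, -0.0, 1.47]
ft_force: [-1.4, -0.3, 5.4]
opening: 0.001
grip_force: 2.9
```

Contact reads 5.4 N at z = 57.2, the level of the flat plate's top face, so it is seated. I lift clear and look.

Request:
{"method": "drive_tool", "body": {"targets": [{"jaw": 0,"travel": [0,0,-0.01],"twist": 0},{"jaw": 0,"travel": [0,0,-0.04],"twist": 0},{"jaw": 0,"travel": [0,0,-0.08],"twist": 0},{"jaw": 0,"travel": [0,0,-0.12],"twist": 0},{"jaw": 0,"travel": [0,0,-0.15],"twist": 0},{"jaw": 0,"travel": [-0.035,0,-0.15],"twist": 0},{"jaw": 0,"travel": [-0.05,0,-0.15],"twist": 0},{"jaw": 0,"travel": [-0.05,0,-0.15],"twist": 0}]}}

```text
t: 6.13
eef_pos: [487.7, 194.6, 208.0]
tcp_rot: [3.14, -0.0, 1.468]
ft_force: [-0.4, -0.3, 0.2]
opening: 0.002
grip_force: 0.0
```

Run:
```python
from h import *
print(state()["eef_pos"],state()["ft_force"])
c=read_camera("wrist"); w=c["frame"]
s=read_camera("side")["frame"]
s=cv2.resize(s[110:260,150:350],(512,384))
cv2.imwrite("pics/f.png",cv2.resize(np.hstack([w,s]),(800,300))[:,:,::-1])
```

```text
[487.74001454 194.55355987 207.97351107] [-0.37362218 -0.33736047  0.23090899]
```

View pics/f.png

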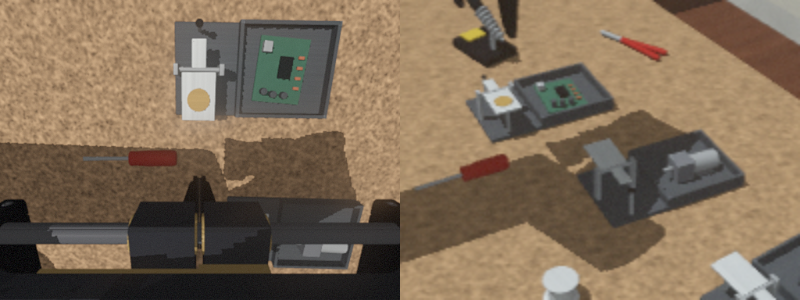

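The board's marker lies flat with its brass disc up at (198,98). The other markers, the trays and the loose things are unmoved.

```bash
python3 -c "
from cell import job_done; print(job_done())"
```

```text
the job is handed in; nothing more can be done
None
```

I flipped the circuit-board tray's marker flat onto its other side, brass disc up, and handed the job in at about 6 s; the last pictures showed the other markers, trays and loose things in view unmoved, and no verdict came back.

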